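# Draw back the spring tailstock of a pot-carving lathe and hold it

## Task

The carver wants to lift the jar out of the carving lathe. Turn the wing knob on top of the tailstock anticlockwise until it clicks over and the tailstock's spring-loaded quill is unlocked, then draw the quill back by its stirrup handle until its pointer stands over the line on the rider clamped to the rule, and keep holding it there: finish while still holding the handle against its spring. Never let the quill snap back at the jar, and leave the jar lying in its rests and the things on the bench undisturbed.

Things in the scene. Friction and masses are not known exactly. Their poses are not given: they have to be found in the camera images.
- lathe: bench carving lathe, fixed, bed 620 x 140 mm, 32 mm high. Origin at bench level below the lock knob. Its axis runs along own y, 105 mm high: headstock at y +283 to +370 mm (157 mm high; round plate 167 mm), jar, grey tailstock (y +45 to -45 mm, barrel top 129 mm, knob on it), quill handle on the -y side. Steel rule beside the handle: x +54 to +74 mm, y -45 to -225 mm, top 88 mm high
- lock_grip (a point): middle of the lock knob's wing on the knob's axis, 155 mm above the bench. Wing: upright black bar 48 mm long, 12 mm thick, 143 to 165 mm above the bench, on a skirt 38 mm across. Locked, the wing points 20 degrees anticlockwise (from above) of the lathe's x axis; unlocked, along the lathe's y axis. The point turns with the knob; when locked its axes are the lathe's
- lock (a joint): angle of the lock knob, rad, positive anticlockwise from above: 0 locked, 1.22 unlocked (stop). A spring detent resists with up to about 0.21 N m; past its crest at 0.61 the knob clicks over to 1.22 by itself, let go before it springs back to 0. While locked, a bolt blocks the quill, which then gives only about 2 mm
- quill (a joint): how far the quill is drawn out, in m, along the lathe's -y: about 0 (within 2 mm) with its rubber pad against the jar, 0.062 at its end stop. A spring returns it: about 4.5 N at 0, growing by 150 N/m
- handle: level steel stirrup (D-shaped) handle on the quill's rear end, 105 mm above the bench: two arms and a round crossbar 12 mm thick; moves with the quill. The opening inside is 76 mm wide (lathe's x) and 60 mm deep from the crossbar to the hub on the quill end, open above and below. Its origin is not on the handle (use handle_grip)
- handle_grip (a point): middle of the stirrup's crossbar (along the lathe's x axis, 12 mm thick, 100 mm long), 105 mm above the bench, 138 mm from the knob's axis along the lathe's -y when the quill is home; nothing under it down to the bed, 70 mm below. Axes as the lathe's
- pointer (a point): lower edge of the pointer, a thin dark steel blade (3 mm thick, 28 mm wide) standing out from the +x end of the crossbar over the rule; 64 mm to the lathe's +x of the crossbar's middle and 8 mm below it. Moves with the handle. Axes as the lathe's
- rider_line (a point): the mark: scribed line across the top of the rider, a small dark steel saddle (12 mm long, 8 mm high) with a brass thumb screw, fixed on the rule, 96 mm above the bench, 30 to 54 mm out (lathe's -y) from the pointer's home place. The pointer passes just above it. Axes as the lathe's
- jar: carved terracotta jar, loose, 130 mm long, 90 mm in diameter, 0.35 kg, lying in two padded V rests, held lightly between the rubber pads of headstock and quill; origin in the middle of its length on its axis, own y axis from foot to mouth
- knife: carving knife lying on the bench, 180 mm long along its x, 13 mm thick; bystander
- loop_tool: loop trimming tool lying on the bench, 165 mm long along its x, 13 mm thick; bystander
- small_pot: small lidded terracotta pot, 72 mm in diameter, 95 mm high, origin under its middle; bystander
- rib: flat wooden rib, 90 x 45 x 7 mm; bystander
- dark_pot: black lidded pot, 100 mm in diameter, 150 mm high; bystander
There are look-alikes about, which are no part of the job. What is shaped like the jar but turquoise is not meant.

How it is judged:
By the outcome, as a careful person would: the job done as asked, in the order asked, and still so for the second after the job is handed in, while the arm keeps its last pose, push and grip.
It also fails if it takes over 48 s, if anything falls off the work surface, if the arm or the gripper's body presses on something with over 40 N, if the wrist force passes 120 N, or if a joint passes its speed limit or range.

## Robot

A 6-joint arm with a two-finger parallel gripper is mounted at the origin on the work surface. World frame = base frame: x ahead of the robot, y to its left, z up, the work surface at z = 0. Lengths are in m, angles in rad, forces in N, time in s.
With the tool pointing down it reaches from about 0.3 to 0.875 m from the base axis. Payload 6.4 kg.
Tool frame: the origin (TCP) lies at the very end of the fingers, on their centre line; the grasp point (between the pads) lies 19 mm behind it; z points along the fingers, y is the line along which they close (so a half turn about z gives the same grasp; the last joint's range is limited). The gripper opens to 85 mm and grips with 20 to 120 N. Pads are 22 mm wide; open, the fingers measure 114 mm over their backs; the gripper's body (76 mm by 85 mm) begins 54 mm behind the grasp point. The pads swing forward as they close: fully open they stand 13 mm farther back than shut.
Start: joints at [1.041, 0.181, 1.607, -0, 1.354, -0.206], TCP at [0.183, 0.545, 0.207] pointing down, gripper open.
Joint ranges: [-2.99, 2.99], [-0.89, 2.07], [0.3, 2.58], [-1.14, 4.28], [0, 2.63], [-3.12, 3.12]. Speed limits (rad/s): [2.57, 2.57, 3.01, 3.14, 3.14, 3.14].

## Interface

Orientations are given as a unit quaternion [w, x, y, z].
In Python, from bench import * gives the robot as it stands. The module is installed in compiled form; this text tells all that it offers.
- The arm moves only by the tool arm_command, never from a script. Its arguments are lists of equal length, an entry for each row: "dp": the shift along the tool's x, y, z in units of 0.25 m (1.0 is 0.25 m), a list of three; "turn": the turn, a rotation vector about the tool's x, y, z in units of 30 degrees (1.0 is 30 degrees), a list of three; "jaw": the opening, from 0 (shut) to 1 (fully open). A call has 1 to 5 rows; each row is the pose to reach, as a shift and turn from the pose commanded when the call began, along the tool's axes at that moment; what a row does not reach only later rows make up. A row lasts 1/8 s, in which the tool goes at most 62.5 mm and 10.7 degrees, less where a joint would pass 70% of its speed; a pose out of reach is approached as far as the arm can. A call with a number of a shift or a turn outside -1 to 1 is refused whole. A call with a gripper value outside its range is refused whole. The fingers move at their own pace and stop on an object; the grip force is fixed at half the most. Time passes only in rows, so rows that repeat a pose let the fingers close. It gives the time, the measured TCP pose, the force, the opening and the grip force at its end, in the units of the state.
- get_obs(): the state, without advancing time (a new reading comes with each control period).
- camera(name): name is "side" or "top" or "wrist"; returns the picture (400x640x3 uint8, blue, green, red); there is no depth.
- get_calibration(name): a dict with "camera_matrix" (3x3 intrinsics, pixels), "R" (3x3) and "t" (3): a world point X has camera coordinates R X + t; the wrist camera has in their place "mount" (4x4, takes a point from camera to tool coordinates, whose origin is the TCP and whose axes are the flange's). Camera axes: x right, y down, z forward; pixel columns grow to the right and rows downward; lengths in m; the calibration is good to about 2 mm. A picture is of the moment at which its call begins: read the wrist's pose just before it. get_calibration takes no time and is no camera call.
- hand_in(): hands the job in; it is judged then, once.
The state is a dict: "time_s": time; "q": joint angles; "dq": joint speeds; "joint_efforts": joint torques, N m; "eef_pos": TCP position; "eef_rot": TCP orientation; "wrist_force": force on the tool from outside, world axes, zero at the start; "torque": the same for the moment, N m; "opening": opening from 0.0 (shut) to 1.0 (fully open); "grasp_force": force on a finger pad.
Only numpy, scipy, OpenCV 4.12 (cv2) and the standard library are available. Lean on these libraries where they do the work, as an engineer would, in place of code of your own. Each camera call takes 0.05 s, during which the arm holds its last target. There are 200 camera calls.

## Working session

There is one attempt and no reset: what is moved stays moved. The work goes in short steps, Python scripts to look and compute and a tool call to move; the robot and the scene stay as the last step left them, time stands still between calls to the robot, and variables do not carry over. Pictures are saved under pics/ and viewed, at most 10 in all, crops included, and the job is handed in when it is done.

Besides the shell and the picture viewer there is one more tool, called after "Call:" as name(argument=value, ...) on one line, values as JSON. arm_command: Moves the arm, as the interface text tells. Its arguments: {"type":"object","properties":{"dp":{"type":"array"},"turn":{"type":"array"},"jaw":{"type":"array"}},"required":["dp","turn","jaw"]}

```bash
mkdir -p pics
python3 - <<'E'
from bench import *
import cv2
for n in ("top","side"):
    cv2.imwrite(f"pics/{n}0.png",camera(n)); c=get_calibration(n); print(n,c)
print(get_calibration("wrist")); o=get_obs(); print(o)
E
```

```text
top {'camera_matrix': array([[439.85144432,   0.        , 316.45304478],
       [  0.        , 439.85144432, 191.21569746],
       [  0.        ,   0.        ,   1.        ]]), 'R': array([[-1.64072918e-02, -9.99863062e-01, -2.15828335e-03],
       [-9.82082842e-01,  1.65207440e-02, -1.87724148e-01],
       [ 1.87734097e-01, -9.60431827e-04, -9.82219419e-01]]), 't': array([0.05546182, 0.57023615, 1.09159064])}
side {'camera_matrix': array([[480.48761659,   0.        , 320.5971419 ],
       [  0.        , 480.48761659, 202.9831167 ],
       [  0.        ,   0.        ,   1.        ]]), 'R': array([[ 0.97125136, -0.23799288, -0.00549355],
       [-0.11427291, -0.44585643, -0.88778024],
       [ 0.20883604,  0.86288553, -0.4602348 ]]), 't': array([-0.51705547,  0.20967601,  1.21285654])}
{'camera_matrix': array([[341.32261437,   0.        , 319.45724131],
       [  0.        , 341.32261437, 204.05786634],
       [  0.        ,   0.        ,   1.        ]]), 'mount': array([[-1.73718652e-03, -9.59685900e-01, -2.81069306e-01,
         7.17477101e-02],
       [ 9.99998027e-01, -1.93794240e
[... 233 characters left out ...]
1, 'q': array([ 1.04071573e+00,  1.81483369e-01,  1.60791521e+00, -1.04041731e-06,
        1.35381970e+00, -2.06291584e-01]), 'dq': array([ 8.24644254e-04, -1.60232422e-03, -2.39681466e-03, -3.49764732e-06,
        5.31245929e-04, -1.23408970e-04]), 'joint_efforts': array([ 1.60246327e-04, -4.45878625e+01, -3.52236986e+01, -4.38589550e-04,
        4.00148609e-03,  3.51964900e-05]), 'eef_pos': array([0.18263928, 0.54464617, 0.20576146]), 'eef_rot': array([-2.92075542e-04,  1.61188066e-01,  9.86923374e-01, -7.58519328e-04]), 'wrist_force': array([-0.07267295, -0.1787441 ,  0.47504233]), 'torque': array([ 0.06898301, -0.02142712, -0.02838533]), 'grasp_force': 0.0, 'opening': 0.9967030641986225}
```

View pics/top0.png

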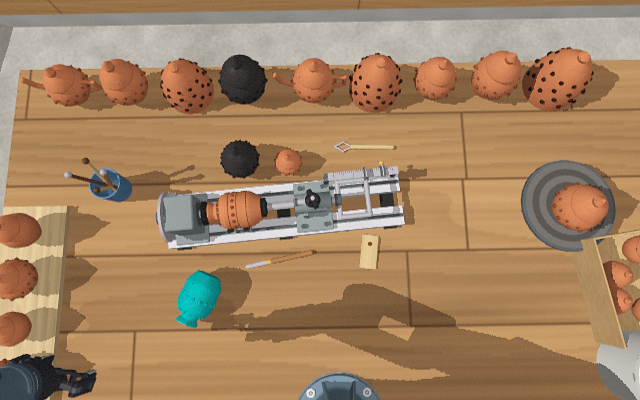

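View pics/side0.png

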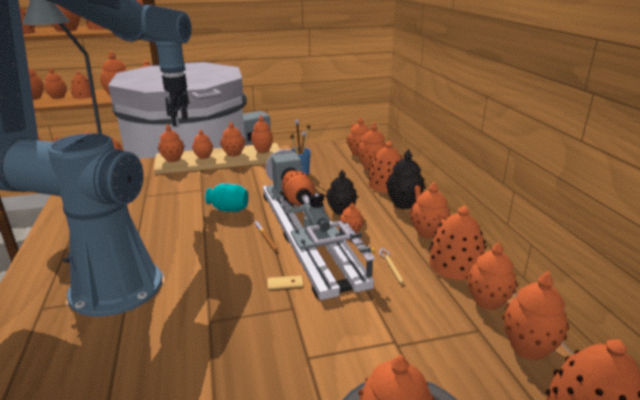

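The top view shows the headstock at about (183,218), the knob at (313,199), the stirrup crossbar near (365,195), and the rule with its brass screw near (381,167). I'll enlarge that area.

Run:
```python
import cv2
a=cv2.imread("pics/top0.png")[150:250,285:415]
cv2.imwrite("pics/top0c.png",cv2.resize(a,None,fx=6,fy=6,interpolation=cv2.INTER_CUBIC))
```

```text
(no output)
```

View pics/top0c.png

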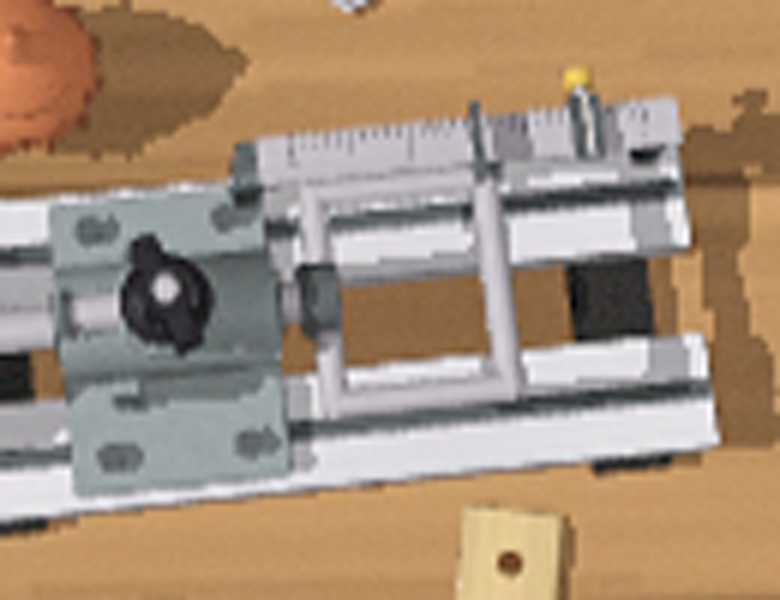

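The crop shows (crop px) the wing from (147,245) to (187,345), the crossbar from (487,180) to (508,390), the pointer at (477,105)-(487,175), the rider line around (580,95)-(592,155), and the rule's end corner at (678,97). Next I fit the lathe pose.

```bash
cat > h.py <<'E'
import numpy as np, cv2
from scipy.optimize import least_squares
from scipy.spatial.transform import Rotation as R
from bench import *
def proj(n,X,pose=None):
    c=get_calibration(n); X=np.atleast_2d(X)
    if n=="wrist":
        p,q=pose; M=c["mount"]; X=(X-p)@R.from_quat(q,scalar_first=True).as_matrix()
        Y=(X-M[:3,3])@M[:3,:3]
    else: Y=X@c["R"].T+c["t"]
    u=Y@c["camera_matrix"].T; return u[:,:2]/u[:,2:]
def lw(L,s):
    c,d=np.cos(s[2]),np.sin(s[2]); L=np.atleast_2d(L)
    return np.c_[s[0]+c*L[:,0]-d*L[:,1], s[1]+d*L[:,0]+c*L[:,1], L[:,2]]
def fit(n,L,uv,s0,pose=None):
    f=lambda s:(proj(n,lw(L,s),pose)-uv).ravel()
    r=least_squares(f,s0,loss="soft_l1"); return r.x,f(r.x).reshape(-1,2)
E
python3 - <<'E'
from h import *
L=np.array([[0,0,165],[44,-138,111],[-44,-138,111],[74,-225,88],[74,-45,88],[-70,45,58],[-70,-45,58]])/1e3
uv=np.array([[167,295],[487,190],[508,385],[678,97],[258,140],[76,492],[288,470]])/6.+[285,150]
L=L[:5];uv=uv[:5]
s,r=fit("top",L,uv,[.55,0,0.]); print(s,np.degrees(s[2])); print(r.round(2))
# rider
for t,uvr in ((("a"),(580,100)),("b",(592,155))):
    u=np.array(uvr)/6.+[285,150]
    g=least_squares(lambda z:(proj("top",lw([z[0],z[1],.096],s))-u).ravel(),[.064,-.18]).x; print("rider",g)
for uvr in ((475,105),(484,165)):
    u=np.array(uvr)/6.+[285,150]
    g=least_squares(lambda z:(proj("top",lw([z[0],z[1],.105],s))-u).ravel(),[.064,-.14]).x; print("pointer",g)
o=get_obs(); M=R.from_quat(o["eef_rot"],scalar_first=True).as_matrix(); print(M.round(3))
E
```

```text
[0.53198634 0.05551399 0.08380538] 4.801694339608734
[[-0.28 -0.38]
 [ 0.15 -2.02]
 [ 1.01  0.44]
 [-0.24  0.62]
 [-0.39  0.37]]
rider [ 0.07658431 -0.18279633]
rider [ 0.0524573  -0.18477564]
pointer [ 0.07676812 -0.13722673]
pointer [ 0.05084452 -0.13786323]
[[-0.948  0.318 -0.001]
 [ 0.318  0.948 -0.001]
 [ 0.    -0.002 -1.   ]]
```

Call:
arm_command(dp=[[-0.97, -0.7, -0.25], [-0.97, -0.7, -0.25], [-0.97, -0.7, -0.25], [-0.97, -0.7, -0.25], [-0.97, -0.7, -0.25]], turn=[[0, 0, 1], [0, 0, 1], [0, 0, 1], [0, 0, 1], [0, 0, 1]], jaw=[1, 1, 1, 1, 1])

```text
time_s: 0.72
eef_pos: [0.3579, 0.3002, 0.2694]
eef_rot: [0.0, 0.411, 0.912, 0.0]
wrist_force: [0.8, 0.2, 0.2]
opening: 0.998
grasp_force: 0.0
```

```bash
cat >> h.py <<'E'
def go(p,yaw):
    "units for a move to TCP p, tool y at world angle yaw (deg), pointing down; axes from the measured pose"
    o=get_obs(); M=R.from_quat(o["eef_rot"],scalar_first=True)
    y=np.radians(yaw); Y=[np.cos(y),np.sin(y),0]; Z=[0,0,-1]; T=R.from_matrix(np.c_[np.cross(Y,Z),Y,Z])
    d=M.inv().apply(np.array(p)-o["eef_pos"]); t=(M.inv()*T).as_rotvec()
    print("t",o["time_s"],"pos",o["eef_pos"].round(4),"F",o["wrist_force"].round(1),"op",round(o["opening"],3),"gf",round(o["grasp_force"],1),"q",o["q"].round(2))
    print("dp",(d/.25).round(3),"turn",(np.degrees(t)/30).round(3),"yaw",np.degrees(np.arctan2(*M.as_matrix()[[1,0],1])).round(2))
E
python3 -c "
from h import *
go([.49,.055,.28],-65.2)"
```

```text
t 0.725 pos [0.3579 0.3002 0.2694] F [0.8 0.2 0.2] op 0.998 gf 0.0 q [ 0.44 -0.12  1.79 -0.    1.47 -0.28]
dp [-1.085 -0.253 -0.042] turn [ 0.    -0.     3.554] yaw 41.43
```

Call:
arm_command(dp=[[-0.97, -0.2, -0.05], [-0.97, -0.2, -0.05], [-0.97, -0.2, -0.05], [-0.97, -0.2, -0.05], [-0.97, -0.2, -0.05]], turn=[[0, 0, 1], [0, 0, 1], [0, 0, 1], [0, 0, 1], [0, 0, 1]], jaw=[1, 1, 1, 1, 1])

```text
time_s: 1.35
eef_pos: [0.4815, 0.0836, 0.2812]
eef_rot: [0.0, 0.635, 0.772, -0.0]
wrist_force: [0.1, 0.4, 0.8]
opening: 0.999
grasp_force: 0.0
```

Call:
arm_command(dp=[[0, 0, 0], [0, 0, 0], [0, 0, 0]], turn=[[0, 0, 1], [0, 0, 1], [0, 0, 1]], jaw=[1, 1, 1])

```text
time_s: 1.72
eef_pos: [0.4794, 0.0884, 0.2812]
eef_rot: [-0.001, 0.813, 0.582, -0.0]
wrist_force: [0.5, 1.1, -0.1]
opening: 0.996
grasp_force: 0.0
```

Call:
arm_command(dp=[[0, 0, 0], [0, 0, 0], [0, 0, 0]], turn=[[0, 0, 1], [0, 0, 1], [0, 0, 1]], jaw=[1, 1, 0.7])

```text
time_s: 2.1
eef_pos: [0.4793, 0.0885, 0.2812]
eef_rot: [-0.0, 0.936, 0.352, -0.0]
wrist_force: [-0.2, 0.6, -0.1]
opening: 0.818
grasp_force: 0.0
```

```bash
python3 -c "
from h import *
go([.47,-.02,.28],-65.2)"
```

```text
t 2.1 pos [0.4793 0.0885 0.2812] F [-0.2  0.6 -0.1] op 0.818 gf 0.0 q [-0.06 -0.08  1.72  0.    1.49  0.79]
dp [-0.314  0.302  0.004] turn [-0.002  0.001  0.548] yaw -48.77
```

Call:
arm_command(dp=[[-0.31, 0.3, 0], [-0.31, 0.3, 0], [-0.31, 0.3, 0], [-0.31, 0.3, 0]], turn=[[0, 0, 0.55], [0, 0, 0.55], [0, 0, 0.55], [0, 0, 0.55]], jaw=[0.7, 0.7, 0.7, 0.7])

```text
time_s: 2.6
eef_pos: [0.4714, -0.0192, 0.2814]
eef_rot: [-0.0, 0.976, 0.217, -0.0]
wrist_force: [0.3, -0.1, 0.0]
opening: 0.703
grasp_force: 0.0
```

```bash
python3 -c "
from h import *
go([.532,.055,.2],-65.2)
o=get_obs(); cv2.imwrite('pics/w1.png',camera('wrist'))
np.savez('w1.npz',p=o['eef_pos'],q=o['eef_rot'])
s=[.532,.0555,.0838]
print(proj('wrist',lw([[0,0,.165],[0,-.138,.111],[.064,-.184,.096]],s),(o['eef_pos'],o['eef_rot'])))"
```

```text
t 2.6 pos [ 0.4714 -0.0192  0.2814] F [ 0.3 -0.1  0. ] op 0.703 gf 0.0 q [-0.29 -0.11  1.76  0.    1.5   0.84]
dp [ 0.345 -0.166  0.326] turn [-0.002  0.     0.007] yaw -64.98
[[266.4517774   84.12437   ]
 [409.66916145 138.81865223]
 [475.60256539  91.63836276]]
```

View pics/w1.png

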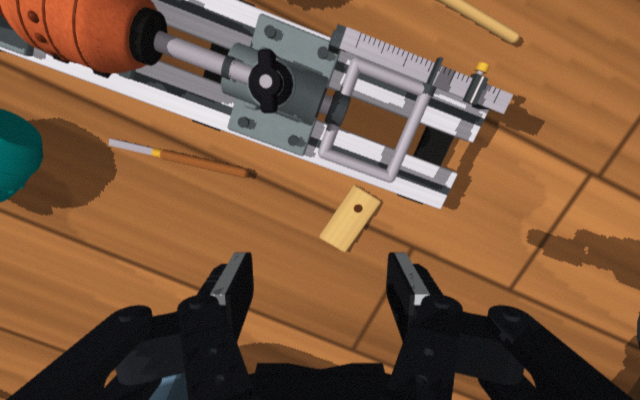

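The wrist view shows the wing upright in the image at (267,81), the crossbar middle at about (409,133), the pointer at (435,75) and the rider at (477,88), close to the prediction. I'll take one enlarged crop for refinement.

Run:
```python
import cv2
a=cv2.imread("pics/w1.png")[15:195,230:520] 
a=a[:,:]
cv2.imwrite("pics/w1c.png",cv2.resize(a[:180,:266],None,fx=3,fy=3,interpolation=cv2.INTER_CUBIC))
cv2.imwrite("pics/w1d.png",cv2.resize(cv2.imread("pics/w1.png")[40:130,400:520],None,fx=6,fy=6,interpolation=cv2.INTER_CUBIC))
```

```text
(no output)
```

View pics/w1c.png

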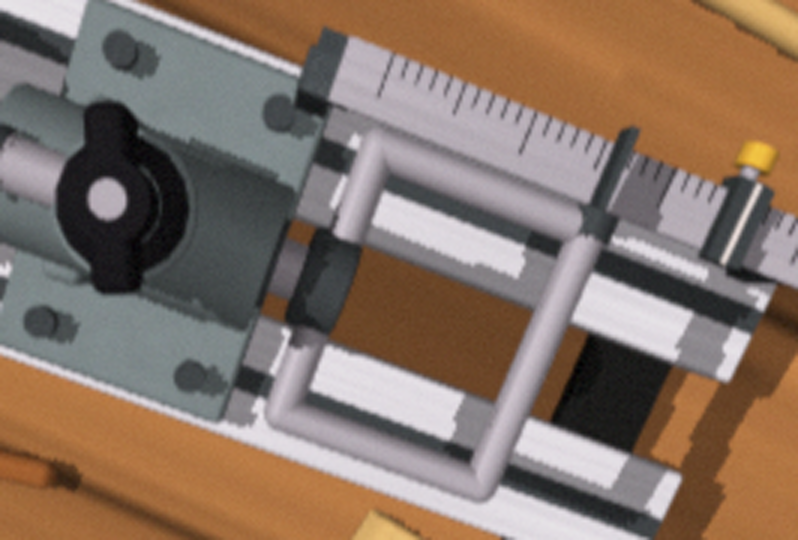

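View pics/w1d.png

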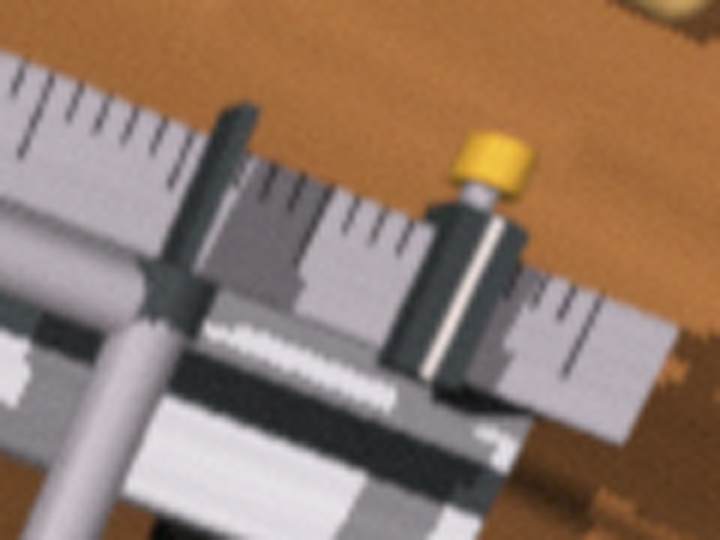

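The wing cap is at (107,198) in the first crop and the crossbar runs from (595,222) to (484,480). In the second crop the rider line runs from (500,220) to (428,377) and the rule's end corners are at (680,325) and (625,443).

Run:
```python
from h import *
w=np.load("w1.npz"); P=(w["p"],w["q"])
L=np.array([[0,0,166],[44,-138,105],[-44,-138,105],[74,-225,88],[54,-225,88]])/1e3
A=lambda a:np.array(a)/3.+[230,15]; B=lambda a:np.array(a)/6.+[400,40]
uv=np.vstack([A([[107,198],[595,222],[484,480]]),B([[680,325],[625,443]])])
s,r=fit("wrist",L,uv,[.532,.0555,.084],P); print(s,np.degrees(s[2])); print(r.round(2))
Q=lambda u,z:least_squares(lambda g:(proj("wrist",lw([g[0],g[1],z],s),P)-u).ravel(),[.06,-.15]).x.round(4)
print("rider",Q(B([500,220]),.096),Q(B([428,377]),.096))
print("pointer top edge",Q(B([235,108]),.111),Q(B([170,255]),.111),"low",Q(B([256,115]),.097),Q(B([197,265]),.097))
print("wing ends",Q(A([108,105]),.165),Q(A([115,285]),.165))
k=lw([0,0,.2],s)[0]; go(k,np.degrees(s[2])+20-90)
```

```text
[0.5344806  0.05651223 0.08549338] 4.898409778146241
[[ 0.61 -0.58]
 [-0.86  2.33]
 [-0.43  1.31]
 [ 0.46 -0.52]
 [-0.02 -0.85]]
rider [ 0.0761 -0.1856] [ 0.0502 -0.1858]
pointer top edge [ 0.0732 -0.1341] [ 0.0506 -0.1338] low [ 0.0766 -0.1414] [ 0.0529 -0.1422]
wing ends [0.0209 0.007 ] [-0.0207 -0.0081]
t 2.65 pos [ 0.4715 -0.0189  0.2814] F [ 0.6  0.2 -0.8] op 0.7 gf 0.0 q [-0.29 -0.11  1.76  0.    1.5   0.84]
dp [ 0.356 -0.166  0.326] turn [-0.001 -0.     0.006] yaw -64.93
```

Call:
arm_command(dp=[[0.35, -0.165, 0], [0.35, -0.165, 0.2], [0.35, -0.165, 0.33], [0.35, -0.165, 0.33], [0.35, -0.165, 0.33]], turn=[[0, 0, 0], [0, 0, 0], [0, 0, 0], [0, 0, 0], [0, 0, 0]], jaw=[0.5, 0.5, 0.5, 0.5, 0.5])

```text
time_s: 3.28
eef_pos: [0.5343, 0.0546, 0.2006]
eef_rot: [0.0, 0.976, 0.217, 0.001]
wrist_force: [-0.7, 0.6, 0.8]
opening: 0.498
grasp_force: 0.0
```

```bash
python3 -c "
from h import *
s=[.5335,.056,.0848]
go(lw([0,0,.147],s)[0],-65.1)"
```

```text
t 3.275 pos [0.5343 0.0546 0.2006] F [-0.7  0.6  0.8] op 0.498 gf 0.0 q [-0.12  0.1   1.71  0.    1.33  1.01]
dp [-0.001 -0.007  0.214] turn [ 0.002 -0.003  0.004] yaw -64.98
```

Call:
arm_command(dp=[[0, -0.005, 0.12], [0, -0.005, 0.215], [0, -0.005, 0.215], [0, -0.005, 0.215]], turn=[[0, 0, 0], [0, 0, 0], [0, 0, 0], [0, 0, 0]], jaw=[0.5, 0.5, 0.5, 0.3])

```text
time_s: 3.78
eef_pos: [0.5346, 0.0548, 0.1477]
eef_rot: [0.001, 0.976, 0.216, 0.002]
wrist_force: [-0.7, -0.2, 0.4]
opening: 0.306
grasp_force: 0.0
```

Call:
arm_command(dp=[[0, 0, 0], [0, 0, 0], [0, 0, 0], [0, 0, 0]], turn=[[0, 0, 0], [0, 0, 0], [0, 0, 0], [0, 0, 0]], jaw=[0, 0, 0, 0])

```text
time_s: 4.28
eef_pos: [0.5332, 0.0551, 0.1454]
eef_rot: [0.0, 0.976, 0.216, 0.0]
wrist_force: [-0.1, -0.5, -0.0]
opening: -0.003
grasp_force: 0.0
```

```bash
python3 -c "
from h import *
s=[.5335,.056,.0848]
go(lw([0,0,.147],s)[0],5)"
```

```text
t 4.275 pos [0.5332 0.0551 0.1454] F [-0.1 -0.5 -0. ] op -0.003 gf 0.0 q [-0.12  0.16  1.76 -0.    1.22  1.02]
dp [ 0.003 -0.003 -0.006] turn [ 0.    -0.    -2.335] yaw -65.05
```

The fingers closed on nothing, so I'll look.

```bash
python3 -c "
from h import *
a=camera('wrist'); b=camera('side')
o=np.hstack([a[100:380,180:460],cv2.resize(b[150:290,250:390],None,fx=2,fy=2,interpolation=cv2.INTER_CUBIC)])
cv2.imwrite('pics/w2.png',cv2.resize(o,(800,400)))"
```

```text
(no output)
```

View pics/w2.png

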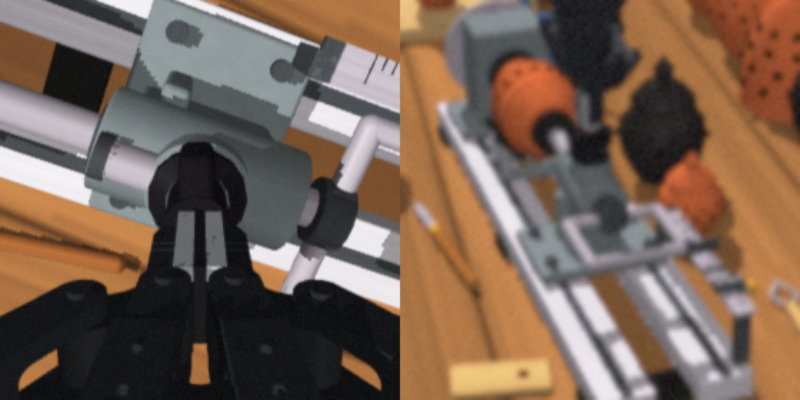

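The side view is too coarse to tell, so I'll overlay the expected wing outline and the TCP on an enlarged wrist crop.

```bash
python3 -c "
from h import *
o=get_obs(); a=camera('wrist'); P=(o['eef_pos'],o['eef_rot']); s=[.5335,.056,.0848]
k=5; x0,y0=260,180
b=cv2.resize(a[y0:y0+110,x0:x0+130],None,fx=k,fy=k,interpolation=cv2.INTER_CUBIC)
c,d=np.cos(.349),np.sin(.349)
for z,col in ((.165,(0,255,0)),(.143,(0,255,255))):
    w=[[c*x-d*y,d*x+c*y,z] for x,y in ((.024,.006),(.024,-.006),(-.024,-.006),(-.024,.006))]
    u=(proj('wrist',lw(w,s),P)-[x0,y0])*k; cv2.polylines(b,[u.astype(int)],True,col,1)
u=(proj('wrist',[o['eef_pos']],P)[0]-[x0,y0])*k; cv2.circle(b,tuple(u.astype(int)),4,(0,0,255),-1)
u=(proj('wrist',lw([[.019*np.cos(t),.019*np.sin(t),.143] for t in np.linspace(0,6.3,40)],s),P)-[x0,y0])*k; cv2.polylines(b,[u.astype(int)],True,(255,0,255),1)
b=cv2.convertScaleAbs(b,alpha=1.6,beta=25)
cv2.imwrite('pics/w3.png',b)"
```

```text
(no output)
```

View pics/w3.png

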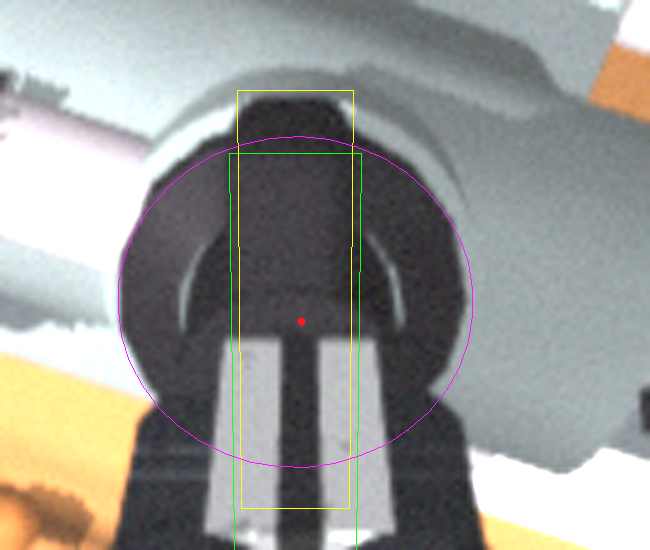

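The picture shows the wing where predicted: top face at crop y≈150–290, matching the 165 mm outline. The shut finger pads start at y≈340, which puts them above the wing (about 170 mm high). The fingers therefore end well behind the nominal TCP and closed just above the knob. I'll open, go lower in small steps and watch the force.

Call:
arm_command(dp=[[0, 0, 0], [0, 0, 0], [0, 0, 0], [0, 0, 0.02], [0, 0, 0.02]], turn=[[0, 0, 0], [0, 0, 0], [0, 0, 0], [0, 0, 0], [0, 0, 0]], jaw=[0.4, 0.4, 0.4, 0.4, 0.4])

```text
time_s: 5.05
eef_pos: [0.5327, 0.0552, 0.1397]
eef_rot: [-0.0, 0.976, 0.216, -0.001]
wrist_force: [-0.1, 0.2, -0.8]
opening: 0.398
grasp_force: 0.0
```

Call:
arm_command(dp=[[0, 0, 0.01], [0, 0, 0.02], [0, 0, 0.03], [0, 0, 0.03]], turn=[[0, 0, 0], [0, 0, 0], [0, 0, 0], [0, 0, 0]], jaw=[0.4, 0.4, 0.4, 0.4])

```text
time_s: 5.55
eef_pos: [0.533, 0.0552, 0.1325]
eef_rot: [-0.0, 0.976, 0.216, -0.0]
wrist_force: [-0.1, 0.2, -0.0]
opening: 0.403
grasp_force: 0.0
```

Call:
arm_command(dp=[[0, 0, 0], [0, 0, 0], [0, 0, 0], [0, 0, 0]], turn=[[0, 0, 0], [0, 0, 0], [0, 0, 0], [0, 0, 0]], jaw=[0.1, 0, 0, 0])

```text
time_s: 6.05
eef_pos: [0.5329, 0.0559, 0.1332]
eef_rot: [-0.001, 0.976, 0.216, -0.0]
wrist_force: [-3.5, 4.2, 4.7]
opening: 0.116
grasp_force: 59.6
```

Gripped: opening 0.116 at 59.6 N. Now I turn it anticlockwise.

Call:
arm_command(dp=[[0, 0, 0], [0, 0, 0], [0, 0, 0], [0, 0, 0], [0, 0, 0]], turn=[[0, 0, -0.2], [0, 0, -0.4], [0, 0, -0.6], [0, 0, -0.8], [0, 0, -1]], jaw=[0, 0, 0, 0, 0])

```text
time_s: 6.68
eef_pos: [0.5334, 0.0555, 0.1332]
eef_rot: [-0.0, 0.887, 0.461, 0.001]
wrist_force: [-1.5, 3.8, 2.4]
opening: 0.118
grasp_force: 77.5
```

```bash
python3 -c "
from h import *
s=[.5335,.056,.0848]
go(lw([0,0,.133],s)[0],5); print(get_obs()['torque'])"
```

```text
t 6.675 pos [0.5334 0.0555 0.1332] F [-1.5  3.8  2.4] op 0.118 gf 77.5 q [-0.12  0.17  1.77  0.    1.19  0.49]
dp [ 0.002 -0.001  0.001] turn [ 1.000e-03 -3.000e-03 -1.335e+00] yaw -35.04
[ 0.54320504  0.13454847 -1.6340479 ]
```

Call:
arm_command(dp=[[0, 0, 0], [0, 0, 0], [0, 0, 0]], turn=[[0, 0, -0.2], [0, 0, -0.35], [0, 0, -0.35]], jaw=[0, 0, 0])

```text
time_s: 7.05
eef_pos: [0.5336, 0.0554, 0.1333]
eef_rot: [-0.0, 0.842, 0.539, 0.001]
wrist_force: [-0.7, 4.6, 4.5]
opening: 0.114
grasp_force: 92.0
```

```bash
python3 -c "
from h import *
s=[.5335,.056,.0848]
o=get_obs(); print(o['torque'],o['joint_efforts'].round(2)); a=camera('wrist')
go(lw([0,0,.133],s)[0],5); print(get_obs()['torque'])
b=cv2.resize(a[150:330,230:410],None,fx=3,fy=3,interpolation=cv2.INTER_CUBIC)
cv2.imwrite('pics/w4.png',cv2.convertScaleAbs(b,alpha=1.5,beta=20))"
```

```text
[ 0.71184924  0.04122199 -2.05573639] [-1.000e-02 -3.959e+01 -3.156e+01 -1.870e+00 -3.200e-01 -2.470e+00]
t 7.1 pos [0.5336 0.0554 0.1333] F [-0.3  2.9  3.3] op 0.117 gf 92.0 q [-0.12  0.17  1.77  0.    1.19  0.31]
dp [ 0.002 -0.002  0.001] turn [ 0.002 -0.003 -0.993] yaw -24.79
[ 0.72774831  0.01825675 -2.04638669]
```

View pics/w4.png

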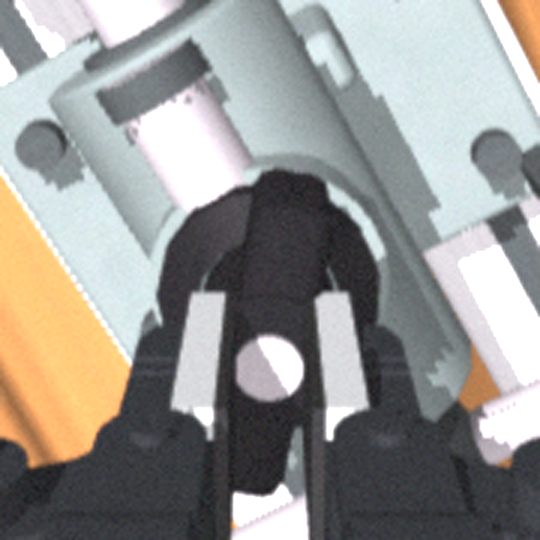

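The picture shows the wing between the pads with its white cap at (268,368), lagging the gripper by about 5°. It has turned roughly 35°, close to the crest, so I go on.

Call:
arm_command(dp=[[0, 0, 0], [0, 0, 0], [0, 0, 0], [0, 0, 0]], turn=[[0, 0, -0.17], [0, 0, -0.34], [0, 0, -0.5], [0, 0, -0.5]], jaw=[0, 0, 0, 0])

```text
time_s: 7.6
eef_pos: [0.5337, 0.0552, 0.1331]
eef_rot: [0.001, 0.763, 0.646, 0.0]
wrist_force: [-0.2, 2.2, 4.1]
opening: 0.102
grasp_force: 84.5
```

```bash
python3 -c "
from h import *
s=[.5335,.056,.0848]
o=get_obs(); print(o['torque'],o['joint_efforts'].round(2))
go(lw([0,0,.133],s)[0],5)"
```

```text
[ 0.64336469 -0.04141789  0.26538591] [ -1.91 -39.1  -30.28  -0.76   0.13   0.12]
t 7.6 pos [0.5337 0.0552 0.1331] F [-0.2  2.2  4.1] op 0.102 gf 84.5 q [-0.12  0.17  1.77 -0.    1.19  0.05]
dp [ 0.003 -0.001  0.001] turn [ 0.003  0.    -0.483] yaw -9.5
```

Torque has reversed, so it is past the crest. I finish the turn to the stop.

Call:
arm_command(dp=[[0, 0, 0], [0, 0, 0], [0, 0, 0], [0, 0, 0]], turn=[[0, 0, -0.2], [0, 0, -0.4], [0, 0, -0.52], [0, 0, -0.52]], jaw=[0, 0, 0, 0])

```text
time_s: 8.1
eef_pos: [0.534, 0.0552, 0.1331]
eef_rot: [0.001, 0.669, 0.743, 0.0]
wrist_force: [2.9, 3.0, 0.6]
opening: 0.107
grasp_force: 84.3
```

```bash
python3 -c "
from h import *
s=[.5335,.056,.0848]
o=get_obs(); print(o['torque'],o['joint_efforts'].round(2))
go(lw([0,0,.133],s)[0],5)"
```

```text
[ 0.69940329 -0.49184473 -0.29475785] [ -1.15 -40.23 -30.11  -1.28   0.79  -0.65]
t 8.1 pos [0.534  0.0552 0.1331] F [2.9 3.  0.6] op 0.107 gf 84.3 q [-0.12  0.17  1.77 -0.    1.19 -0.22]
dp [ 0.003 -0.002  0.001] turn [0.003 0.001 0.032] yaw 5.97
```

Unlocked: the torque is small and the knob is at the stop. I release and rise, then turn towards the handle.

Call:
arm_command(dp=[[0, 0, 0], [0, 0, 0], [0, 0, 0], [0, 0, -0.2], [0, 0, -0.32]], turn=[[0, 0, 0], [0, 0, 0], [0, 0, 0], [0, 0, 0], [0, 0, 0]], jaw=[0.4, 0.4, 0.4, 0.4, 0.4])

```text
time_s: 8.72
eef_pos: [0.5336, 0.0548, 0.2147]
eef_rot: [0.001, 0.669, 0.743, 0.0]
wrist_force: [0.7, 0.6, 0.1]
opening: 0.402
grasp_force: 0.0
```

Call:
arm_command(dp=[[0, 0, 0], [0, 0, 0], [0, 0, 0], [0, 0, 0]], turn=[[0, 0, 1], [0, 0, 1], [0, 0, 1], [0, 0, 1]], jaw=[0.5, 0.5, 0.5, 0.5])

```text
time_s: 9.22
eef_pos: [0.533, 0.0549, 0.2127]
eef_rot: [0.0, 0.838, 0.545, -0.0]
wrist_force: [0.4, 1.0, 1.0]
opening: 0.5
grasp_force: 0.0
```

Call:
arm_command(dp=[[0, 0, 0], [0, 0, 0], [0, 0, 0], [0, 0, 0]], turn=[[0, 0, 1], [0, 0, 1], [0, 0, 1], [0, 0, 1]], jaw=[0.5, 0.5, 0.5, 0.5])

```text
time_s: 9.72
eef_pos: [0.533, 0.0551, 0.2127]
eef_rot: [0.0, 0.95, 0.311, -0.0]
wrist_force: [0.6, -0.0, -0.3]
opening: 0.501
grasp_force: 0.0
```

```bash
python3 -c "
from h import *
s=[.5335,.056,.0848]
go(lw([0,-.138,.2],s)[0],-85.1)"
```

```text
t 9.725 pos [0.533  0.0551 0.2127] F [ 0.6 -0.  -0.3] op 0.501 gf 0.0 q [-0.12  0.09  1.7  -0.    1.36  0.82]
dp [-0.284  0.469  0.051] turn [0.000e+00 1.000e-03 1.046e+00] yaw -53.73
```

Call:
arm_command(dp=[[-0.284, 0.47, 0], [-0.284, 0.47, 0], [-0.284, 0.47, 0], [-0.284, 0.47, 0.05], [-0.284, 0.47, 0.05]], turn=[[0, 0, 1], [0, 0, 1], [0, 0, 1], [0, 0, 1], [0, 0, 1]], jaw=[0.5, 0.5, 0.5, 0.5, 0.5])

```text
time_s: 10.35
eef_pos: [0.5437, -0.0805, 0.1985]
eef_rot: [-0.001, 0.998, 0.055, -0.002]
wrist_force: [0.3, 1.1, 0.5]
opening: 0.5
grasp_force: 0.0
```

```bash
python3 -c "
from h import *
s=[.5335,.056,.0848]
go(lw([0,-.138,.07],s)[0],-85.1)
o=get_obs(); cv2.imwrite('pics/w5.png',camera('wrist')); np.savez('w5.npz',p=o['eef_pos'],q=o['eef_rot'])
cv2.imwrite('pics/t5.png',camera('top'))"
```

```text
t 10.35 pos [ 0.5437 -0.0805  0.1985] F [0.3 1.1 0.5] op 0.5 gf 0.0 q [-0.36  0.13  1.68  0.    1.33  1.1 ]
dp [0.007 0.006 0.514] turn [-0.003  0.006  0.049] yaw -83.64
```

Call:
arm_command(dp=[[0.007, 0.006, 0.15], [0.007, 0.006, 0.3], [0.007, 0.006, 0.42], [0.007, 0.006, 0.51], [0.007, 0.006, 0.51]], turn=[[0, 0, 0.05], [0, 0, 0.05], [0, 0, 0.05], [0, 0, 0.05], [0, 0, 0.05]], jaw=[0.5, 0.5, 0.5, 0.5, 0.5])

```text
time_s: 11.08
eef_pos: [0.5454, -0.0815, 0.0712]
eef_rot: [-0.001, 0.999, 0.041, -0.002]
wrist_force: [-0.0, -0.1, 0.2]
opening: 0.501
grasp_force: 0.0
```

Call:
arm_command(dp=[[0, 0, 0], [0, 0, 0], [0, 0, 0], [0, 0, 0], [0, 0, 0]], turn=[[0, 0, 0], [0, 0, 0], [0, 0, 0], [0, 0, 0], [0, 0, 0]], jaw=[0.25, 0.1, 0, 0, 0])

```text
time_s: 11.7
eef_pos: [0.5479, -0.0824, 0.0746]
eef_rot: [-0.0, 0.999, 0.04, 0.001]
wrist_force: [-1.9, 5.1, 6.8]
opening: 0.108
grasp_force: 58.8
```

```bash
python3 -c "
from h import *
s=[.5335,.056,.0848]
o=get_obs(); p=o['eef_pos']; c,d=np.cos(s[2]),np.sin(s[2]); print('lathe y of TCP', -d*(p[0]-s[0])+c*(p[1]-s[1]),'x',c*(p[0]-s[0])+d*(p[1]-s[1]))
go(p,-85.1)"
```

```text
lathe y of TCP -0.13909959894252366 x 0.0026117626957353184
t 11.7 pos [ 0.5479 -0.0824  0.0746] F [-1.9  5.1  6.8] op 0.108 gf 58.8 q [-0.36  0.29  1.77  0.    1.08  1.13]
dp [0. 0. 0.] turn [-0.    -0.005 -0.011] yaw -85.42
```

Gripped the crossbar at 58.8 N. I draw it back slowly, short of the line at first.

Call:
arm_command(dp=[[0, 0.02, 0], [0, 0.05, 0], [0, 0.08, 0], [0, 0.11, 0], [0, 0.11, 0]], turn=[[0, 0, 0], [0, 0, 0], [0, 0, 0], [0, 0, 0], [0, 0, 0]], jaw=[0, 0, 0, 0, 0])

```text
time_s: 12.32
eef_pos: [0.5502, -0.1094, 0.0745]
eef_rot: [-0.001, 0.999, 0.04, 0.001]
wrist_force: [-0.1, 9.5, 7.5]
opening: 0.113
grasp_force: 59.1
```

Call:
arm_command(dp=[[0, 0.02, 0], [0, 0.04, 0], [0, 0.055, 0], [0, 0.055, 0]], turn=[[0, 0, 0], [0, 0, 0], [0, 0, 0], [0, 0, 0]], jaw=[0, 0, 0, 0])

```text
time_s: 12.82
eef_pos: [0.5513, -0.1223, 0.0746]
eef_rot: [-0.001, 0.999, 0.04, 0.001]
wrist_force: [0.6, 9.9, 7.3]
opening: 0.107
grasp_force: 59.1
```

Run:
```python
from h import *
s=np.array([.5335,.056,.0848])
o=get_obs(); p=o['eef_pos']; c,d=np.cos(s[2]),np.sin(s[2]); print('lathe y of TCP', -d*(p[0]-s[0])+c*(p[1]-s[1]),'x',c*(p[0]-s[0])+d*(p[1]-s[1]))
go(p,-85.1)
a=camera('wrist'); cv2.imwrite('pics/w6.png',a); P=(o['eef_pos'],o['eef_rot']); np.savez('w6.npz',p=P[0],q=P[1]); t=camera('top'); cv2.imwrite('pics/t6.png',t)
# strips resampled onto planes: lathe y scan at fixed x and height
def scan(img,n,z,x,pose=None):
    ys=np.arange(-.215,-.155,.001)
    u=proj(n,lw(np.c_[np.full_like(ys,x),ys,np.full_like(ys,z)],s),pose).astype(np.float32)
    g=cv2.remap(cv2.cvtColor(img,cv2.COLOR_BGR2GRAY),u[None,:,0],u[None,:,1],cv2.INTER_LINEAR)[0]; return g
for x in (.056,.060,.064,.068,.072): print(x,' '.join(map(str,scan(a,'wrist',.096,x,P))))
print(proj('wrist',lw([[.064,-.18,.096]],s),P))
for x in (.060,.068): print('top',x,' '.join(map(str,scan(t,'top',.096,x))))
```

```text
lathe y of TCP -0.1791445033061549 x 0.0026661235003502815
t 12.825 pos [ 0.5513 -0.1223  0.0746] F [0.6 9.9 7.3] op 0.107 gf 59.1 q [-0.43  0.31  1.74  0.    1.09  1.06]
dp [0. 0. 0.] turn [-0.004 -0.005 -0.011] yaw -85.43
0.056 191 189 190 190 190 190 191 190 190 190 190 190 191 191 125 115 115 114 116 116 113 113 117 115 114 55 45 42 45 44 147 156 59 47 43 71 75 75 143 186 187 186 184 187 186 185 183 183 183 185 185 183 182 183 184 182 188 188 189 188
0.06 197 197 196 196 195 196 197 195 196 194 195 194 196 192 117 117 118 118 118 116 118 120 118 117 116 52 43 46 46 46 149 158 63 45 45 71 76 78 150 192 192 194 192 193 192 193 192 192 192 194 189 191 191 191 191 193 189 191 190 190
0.064 194 194 192 194 195 195 194 99 185 193 195 195 194 170 117 117 118 117 117 118 117 116 118 119 116 56 44 45 45 45 145 159 56 47 44 71 76 77 140 191 194 192 193 192 190 192 191 190 191 191 192 192 190 191 177 95 190 191 191 190
0.068 194 195 194 196 195 197 196 125 174 195 195 196 194 134 121 120 116 118 118 118 120 119 118 120 117 54 44 47 46 48 144 156 54 46 43 74 75 76 143 194 193 194 194 193 193 193 194 194 193 194 190 194 192 193 188 86 193 193 192 190
0.072 195 196 197 196 196 195 195 108 181 197 195 196 73 115 118 120 118 51 119 119 117 113 80 118 120 57 42 46 45 46 139 158 54 45 44 73 77 77 135 197 174 142 196 197 196 118 177 196 195 195 86 194 194 195 183 108 194 193 194 162
[[321.11142467 128.00244779]]
top 0.06 91 90 89 89 89 89 87 86 86 88 89 88 86 85 85 85 85 84 83 83 83 83 83 83 82 81 80 80 79 79 79 93 111 129 131 133 135 136 137 135 134 133 134 134 134 135 135 135 135 135 134 134 134 134 134 135 135 137 138 132
top 0.068 90 88 89 91 92 92 91 90 89 88 88 88 88 88 88 88 88 88 88 88 87 87 85 81 77 80 83 90 108 127 132 134 135 135 135 134 134 134 134 133 134 135 135 135 134 134 134 133 133 133 133 133 133 138 144 145 129 115 112 114
```

The scan across the rider (wrist camera directly overhead) puts the pointer at lathe y −178.7 mm and the scribed line at −184.5 mm, so 5.8 mm remain.

Call:
arm_command(dp=[[0, 0.012, 0], [0, 0.023, 0], [0, 0.023, 0], [0, 0.023, 0]], turn=[[0, 0, 0], [0, 0, 0], [0, 0, 0], [0, 0, 0]], jaw=[0, 0, 0, 0])

```text
time_s: 13.42
eef_pos: [0.5517, -0.1276, 0.0745]
eef_rot: [-0.001, 0.999, 0.04, 0.001]
wrist_force: [-0.1, 12.1, 8.0]
opening: 0.108
grasp_force: 59.2
```

```bash
cat > scan.py <<'E'
from h import *
s=np.array([.5335,.056,.0848])
o=get_obs(); p=o['eef_pos']; c,d=np.cos(s[2]),np.sin(s[2]); print('lathe y of TCP', -d*(p[0]-s[0])+c*(p[1]-s[1]))
go(p,-85.1); a=camera('wrist'); P=(p,o['eef_rot'])
ys=np.arange(-.200,-.170,.0005)
for x in (.044,.050,.053,.056,.060,.068,.075,.079,.082):
    u=proj('wrist',lw(np.c_[np.full_like(ys,x),ys,np.full_like(ys,.096)],s),P).astype(np.float32)
    print(x,*cv2.remap(cv2.cvtColor(a,cv2.COLOR_BGR2GRAY),u[None,:,0],u[None,:,1],cv2.INTER_LINEAR)[0])
u=proj('wrist',lw([[.064,-.1845,.096]],s),P)[0].astype(int); print(u)
b=a[max(0,u[1]-90):u[1]+60,u[0]-100:u[0]+100]
cv2.imwrite('pics/fin.png',cv2.resize(b,None,fx=4,fy=4,interpolation=cv2.INTER_CUBIC)[:600])
E
python3 scan.py
```

```text
lathe y of TCP -0.18446133171587478
t 13.425 pos [ 0.5517 -0.1276  0.0745] F [-0.1 12.1  8. ] op 0.108 gf 59.2 q [-0.44  0.31  1.73  0.    1.09  1.05]
dp [0. 0. 0.] turn [-0.005 -0.005 -0.011] yaw -85.42
0.044 234 235 235 235 235 235 235 233 171 154 155 154 154 154 152 147 104 51 42 39 43 44 48 52 56 60 65 64 63 68 74 74 77 79 79 82 85 86 88 86 85 79 81 110 163 177 179 179 179 178 179 179 179 180 179 179 180 179 177 176
0.05 220 219 221 222 221 222 220 178 143 138 136 131 128 130 132 132 130 124 119 111 99 87 73 74 69 64 64 60 53 67 74 74 76 75 77 76 84 94 95 106 113 133 134 150 183 195 206 214 212 207 207 206 209 207 209 210 208 208 211 210
0.053 43 45 42 44 47 45 44 42 44 44 47 45 43 43 41 43 46 44 43 45 46 47 45 44 44 44 44 44 48 64 76 76 77 75 76 77 75 75 75 76 73 72 76 77 76 78 78 78 78 78 80 77 79 78 80 79 80 78 79 79
0.056 114 116 113 117 113 114 115 115 117 115 117 114 114 115 113 115 115 113 112 92 58 45 46 43 45 48 49 44 49 67 75 73 76 77 74 77 77 75 71 75 72 75 82 123 181 187 188 186 186 187 189 188 187 186 186 184 186 186 185 185
0.06 118 119 118 117 118 117 118 119 118 1
[... 388 characters left out ...]
 194 193 194
0.075 70 68 64 64 67 64 66 66 64 64 65 66 64 66 66 68 66 63 67 61 49 44 44 44 46 47 44 47 48 65 77 76 76 77 77 78 76 75 75 75 77 75 76 78 75 74 73 74 73 75 72 70 73 76 74 75 73 73 74 71
0.079 119 120 118 115 119 115 119 119 115 118 115 116 117 121 122 124 123 126 124 126 121 120 121 121 121 118 100 101 116 128 138 149 153 157 153 137 121 113 114 116 113 112 114 120 125 123 124 125 125 125 124 123 123 123 122 123 123 122 123 123
0.082 130 130 128 129 128 127 130 128 125 125 126 126 126 125 128 126 126 126 127 128 126 125 125 123 122 121 104 111 131 151 171 188 197 209 204 188 163 133 120 123 123 125 126 126 126 127 127 125 126 127 126 127 125 127 127 127 127 127 129 126
[319 127]
```

Now the line is fully hidden under the pointer: pointer centre ≈ −184.2 mm, line −184.5 mm. I use the last picture to confirm that and the rest of the scene.

```bash
python3 -c "
from h import *
t=camera('top'); f=cv2.imread('pics/fin.png')
o=np.hstack([f[:,200:600][:400],cv2.resize(t[140:290,150:300],(400,400))]) if f.shape[0]>=400 else f
cv2.imwrite('pics/last.png',o)
d=cv2.absdiff(t,cv2.imread('pics/t5.png'))[130:340,150:310].max(2); print((d>40).sum(), o.shape)"
```

```text
934 (400, 800, 3)
```

View pics/last.png

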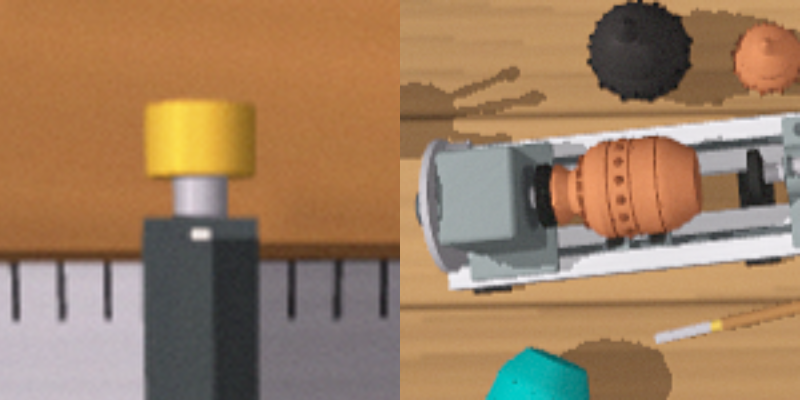

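The last picture shows the line's end at (192–212,234), centred under the pointer blade (about 184–214). The jar lies in its rests with the quill pad drawn clear of it. I hand in.

```bash
python3 -c "
from bench import *
print(hand_in())"
```

```text
the job is handed in; nothing more can be done
None
```

The knob is unlocked and the quill is drawn back and still held, its pointer within about 0.3 mm of the rider line; the jar lies in its rests, and the job was handed in at about 13.5 s.

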